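Lock an offcut in the holding jig through an L-shaped slot

ROBOT

A 6-joint arm with a two-finger parallel gripper is mounted at the origin on a cart in front of the work surface, level with it; the furniture and walls round the work are solid. World frame = base frame: x ahead of the robot, y to its left, z up, the work surface at z = 0. Lengths are in m, angles in rad, forces in N, time in s.
With the tool pointing down it reaches from about 0.325 to 0.9 m from the base axis. Payload 3.5 kg.
Tool frame: the origin (TCP) lies between the finger pads; the fingertips stand 22 mm ahead of it and the grasp point (between the pads) lies 3 mm ahead of it (arm.finger_overhang is the distance from the TCP to the fingertips, in m); z points along the fingers, y is the direction in which the jaws open and shut (so a half turn about z gives the same grasp; the last joint's range is limited). The gripper opens to 85 mm and grips with 20 to 120 N. Pads are 22 mm wide; open, the fingers measure 114 mm over their backs; the gripper's body (76 mm by 85 mm) begins 54 mm behind the grasp point. The pads swing forward as they close: fully open they stand 13 mm farther back than shut.
Start: joints at [-1.437, 0.276, -0.026, 1.268, 0, 1.467], TCP at [0.147, -0.608, 0.222] pointing down, gripper open.
Joint ranges: [-3.12, 3.12], [-0.85, 1.88], [-1.08, 1.24], [-1.95, 2.15], [-1.57, 1.53], [-3.14, 3.14]. Speed limits (rad/s): [2.57, 2.57, 3.14, 3.14, 3.14, 3.14].

INTERFACE

Orientations are given as a 3x3 rotation matrix whose columns are the frame's x, y, z axes.
In Python, from bench import sensors, optics, job, arm gives the robot as it stands.
- The arm moves only by the shell command python3 -m pendant 'ROWS'. ROWS is a JSON object of lists of equal length, an entry for each row: "travel": the shift along the tool's x, y, z in cm, a list of three; "delta_rot": the turn, a rotation vector about the tool's x, y, z in rad, a list of three; "jaw": the opening in per cent of the stroke, from 0 (shut) to 100 (fully open). In form: {"travel": [[tx, ty, tz], ...], "delta_rot": [[wx, wy, wz], ...], "jaw": [jaw, ...]}. A call has 1 to 8 rows; each row is the pose to reach, as a shift and turn from the pose commanded when the call began, along the tool's axes at that moment; what a row does not reach only later rows make up. A row lasts 1/10 s, in which the tool goes at most 50 mm and 8.59 degrees, less where a joint would pass 70% of its speed; a pose out of reach is approached as far as the arm can. A call with a gripper value outside its range is refused whole. The fingers move at their own pace and stop on an object; the grip force is fixed at half the most. Time passes only in rows, so rows that repeat a pose let the fingers close. It gives the time, the measured TCP pose, the force and the opening at its end, in the units of the state.
- sensors.read_state(): the state, without advancing time (a new reading comes with each control period).
- optics.get_image(name): name is "scene" or "side" or "wrist"; returns (picture, depth): 400x640x3 uint8, red, green, blue; 400x640 float32, m along the optical axis (not along the pixel's ray), 0 where there is no reading.
- optics.get_calibration(name): a dict with "fovy" (degrees; the focal length in pixels is half the picture's height over the tangent of half this angle, whatever the lens; pixels are square), "cx", "cy" (the principal point, pixels), "extrinsics" (4x4, takes a point from camera to world coordinates). Camera axes: x right, y up, looking along -z (the intrinsics and any distortion apply to the point x, -y, -z); pixel columns grow to the right and rows downward; lengths in m; the calibration is good to about 2 mm. A picture is of the moment at which its call begins: read the wrist's pose just before it. get_calibration takes no time and is no camera call; for the wrist camera it gives the pose at the moment of the call.
- job.close_job(): hands the job in, once; it reports no verdict.
The state is a dict: "time": time; "joints": joint angles; "joint_vel": joint speeds; "joint_torque": joint torques, N m; "tool_pos": TCP position; "ee_rot": TCP orientation; "contact_force": force on the tool from outside, world axes, zero at the start; "ft_torque": the same for the moment, N m; "finger_gap": finger opening in m.
Only numpy, scipy, OpenCV 4.12 (cv2) and the standard library are available. Lean on these libraries where they do the work, as an engineer would, in place of code of your own. Each camera call takes 0.05 s, during which the arm holds its last target. There are 200 camera calls.

TASK

Lock the wooden offcut into the holding jig: with the fingertips, push the round black knob along the long leg of its L-shaped slot to the corner, then round the corner and along the short leg until it is fully home at the closed end, right in front of the offcut. Only push the knob, gently: do not grip or lift anything. Leave the offcut and the things beside the jig where they are.

Things in the scene. Friction and masses are not known exactly. Their poses are not given: they have to be found in the camera images.
- jig: Fixed holding jig, 180 (x) x 240 (y) mm; its aluminium plate's top is 28 mm above the bench. Origin: centre of its underside. +x points to the wooden fence (face at x = 75 mm, 32 mm above the plate), y runs along the fence. L-shaped slot, 16 mm wide: long leg along y at x = -52 mm, short leg along +x at y = 45 mm; inner corner rounded 4 mm.
- slot_start (a point): Centre of the knob, on the plate's top, when it stands at the closed near end of the long leg: jig frame (-52, -82, 28) mm.
- slot_corner (a point): Centre of the knob, on the plate's top, when it stands in the corner: jig frame (-52, 45, 28) mm, 127 mm along jig +y from slot_start. The slot's wall stops the knob 2 mm farther on in +y.
- slot_end (a point): Centre of the knob, on the plate's top, when it is fully home against the closed end of the short leg: jig frame (4, 45, 28) mm, 56 mm along jig +x from the corner.
- knob: Upright black knob, 28 mm diameter, top 42 mm above the plate; steel collar at its foot, 36 mm diameter, 2 to 6 mm above the plate. Origin: on its axis, at the plate's top. Its 12 mm pin has 2 mm play each side in the slot and a slippery glide disc below, so it cannot come out. 0.25 kg, no spring, light friction (about 0.5 N); stays where left. Starts in the long leg.
- offcut: Loose block of pale wood, 50 (x) x 160 (y) x 38 mm high, lying on the plate along the fence, 1 mm from it. Origin: centre of its underside. Its near face is 2 mm from the knob's collar once that is home.
- bits_case: Small closed green case, 51 x 76 x 50 mm, loose on the bench at the jig's +y side. Origin: centre of its underside. Bystander.
- sanding_block: Brown cork sanding block, 64 x 107 x 31 mm, loose on the bench at the jig's -y side. Origin: centre of its underside. Bystander.
Things that resemble listed ones, but are neither listed nor needed, are in the scene too. Leave any purple look-alike of the knob alone. Several things have the shape of the offcut; the one meant has the colours described above.

How it is judged:
By the outcome, as a careful person would: the job done as asked, in the order asked, and still so for the second after the job is handed in, with the robot touching nothing.
It also fails if it takes over 42 s, if anything falls off the work surface, if the arm or the gripper's body presses on something with over 40 N, if the wrist force passes 120 N, or if a joint passes its speed limit or range.

## Working session

There is one attempt and no reset: what is moved stays moved. The work goes in short steps, Python scripts to look and compute and a shell command to move; the robot and the scene stay as the last step left them, time stands still between calls to the robot, and variables do not carry over. Pictures are saved under pics/ and viewed, about 8 in all and at most 12, crops included, and the job is handed in when it is done.

```bash
mkdir -p pics; ls; python3 - <<'E'
from bench import sensors, optics
import cv2, numpy as np
s=sensors.read_state(); print(s['time'],s['tool_pos'],s['ee_rot'],s['finger_gap'])
for n in ['scene','side']:
    im,d=optics.get_image(n); cv2.imwrite(f'pics/{n}0.png',im[:,:,::-1]); np.savez(f'pics/{n}0.npz',im=im,d=d)
    c=optics.get_calibration(n); print(n,c)
E
```

```text
pics
0.0 [ 0.14650874 -0.60679282  0.22104776] [[ 9.72091021e-01  2.34603831e-01 -2.98393695e-04]
 [ 2.34603917e-01 -9.72088609e-01  2.17669219e-03]
 [ 2.20595217e-04 -2.18594727e-03 -9.99997586e-01]] 0.08569811933115358
scene {'fovy': 47.03207251638118, 'cx': 320.7772411951272, 'cy': 199.47938528228357, 'extrinsics': array([[-0.76761644,  0.46855434, -0.43728918,  0.05058017],
       [-0.64090525, -0.55869631,  0.52640184,  0.62315839],
       [ 0.00233601,  0.68433564,  0.72916341,  0.86731182],
       [ 0.        ,  0.        ,  0.        ,  1.        ]])}
side {'fovy': 56.71374946300779, 'cx': 329.0550768781264, 'cy': 201.61512723902845, 'extrinsics': array([[ 0.89730224,  0.24979977, -0.36393512,  0.2106996 ],
       [-0.44141482,  0.50538659, -0.74144275, -0.59701847],
       [-0.0012843 ,  0.82594459,  0.56374984,  0.53643254],
       [ 0.        ,  0.        ,  0.        ,  1.        ]])}
```

View pics/scene0.png

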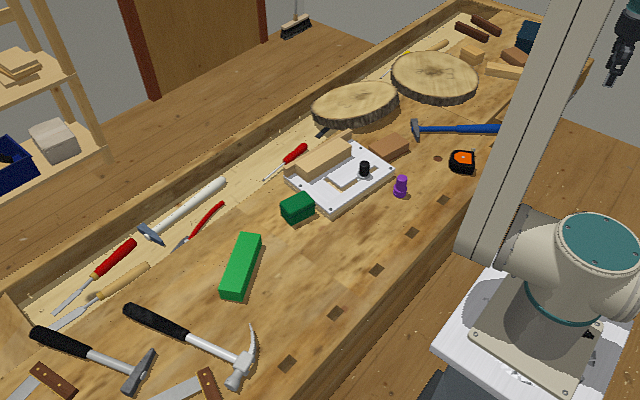

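View pics/side0.png

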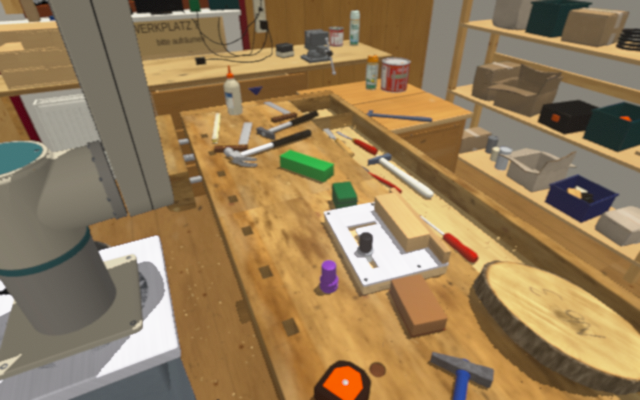

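Knob candidates: the black knob at scene (364,168) / side (366,242), and the purple look-alike at scene (400,186) / side (329,277). I choose the black one standing in the slot. For the offcut, the candidates are the pale block on the plate at scene (322,160), the green block (240,265) and the brown cork (390,148). I choose the pale one on the plate.

```bash
cat > h.py <<'E'
import numpy as np, cv2
from bench import optics
def cloud(d,c):
    f=200/np.tan(np.radians(c['fovy'])/2); v,u=np.mgrid[:400,:640]
    p=np.stack([(u-c['cx'])/f*d,-(v-c['cy'])/f*d,-d],-1); E=c['extrinsics']
    return p@E[:3,:3].T+E[:3,3]
def ray(u,v,c,z):
    f=200/np.tan(np.radians(c['fovy'])/2);E=c['extrinsics']
    r=E[:3,:3]@np.array([(u-c['cx'])/f,-(v-c['cy'])/f,-1]);return E[:3,3]+r*(z-E[2,3])/r[2]
E
python3 - <<'E'
from h import *
for n,box in [('scene',(280,130,400,220)),('side',(315,185,455,295))]:
    z=np.load(f'pics/{n}0.npz'); im,d=z['im'],z['d']; c=optics.get_calibration(n); P=cloud(d,c)
    hsv=cv2.cvtColor(im,cv2.COLOR_RGB2HSV); B=np.zeros((400,640),bool); x0,y0,x1,y1=box; B[y0:y1,x0:x1]=1
    w=B&(hsv[...,1]<40)&(hsv[...,2]>150)&(d>0)
    q=P[w]; zm=np.median(q[:,2]); q=q[abs(q[:,2]-zm)<.006]
    r=cv2.minAreaRect((q[:,:2]*1000).astype(np.float32)); print(n,'plate z',zm,r,len(q)); print(cv2.boxPoints(r).round())
    k=B&(hsv[...,2]<70)&(d>0)&(P[...,2]>.045)&(hsv[...,1]<120); print('knob',k.sum(),np.median(P[k],0),P[k].min(0),P[k].max(0))
    t=k&(P[...,2]>.064); print('top',P[t].mean(0) if t.any() else None, np.ptp(P[t],0))
    o=B&(hsv[...,1]>50)&(hsv[...,0]<25)&(abs(P[...,2]-.066)<.006)
    print('offcut top',cv2.minAreaRect((P[o][:,:2]*1000).astype(np.float32)))
    y0-=10;x0-=10; cr=im[y0:y1+10,x0:x1+10]; cv2.imwrite(f'pics/{n}_crop.png',cv2.resize(cr,None,fx=4,fy=4,interpolation=cv2.INTER_CUBIC)[:,:,::-1])
E
```

```text
scene plate z 0.028389595697199344 ((580.1259155273438, -92.22966003417969), (242.95297241210938, 183.63832092285156), 81.56791687011719) 2369
[[ 471. -199.]
 [ 653. -226.]
 [ 689.   14.]
 [ 507.   41.]]
knob 95 [ 0.51997734 -0.11597547  0.06628292] [ 0.51085174 -0.13562362  0.04501392] [0.55315548 0.04408777 0.07437846]
top [ 0.52293372 -0.11949466  0.06896256] [0.02074991 0.02866403 0.01016751]
offcut top ((639.2811279296875, -83.70672607421875), (210.52719116210938, 167.8717803955078), 53.66364288330078)
side plate z 0.02855208195924147 ((581.4364624023438, -87.40614318847656), (251.16835021972656, 178.2677764892578), 82.28367614746094) 4006
[[ 476. -200.]
 [ 653. -224.]
 [ 687.   25.]
 [ 510.   49.]]
knob 112 [ 0.51771973 -0.13074878  0.05976091] [ 0.51224965 -0.13625264  0.0451564 ] [ 0.52960078 -0.11745275  0.07186098]
top [ 0.51942566 -0.12634711  0.0685012 ] [0.01735113 0.01792707 0.0077696 ]
offcut top ((644.7074584960938, -90.34962463378906), (210.7443389892578, 172.4288330078125), 52.1662712097168)
```

View pics/side_crop.png

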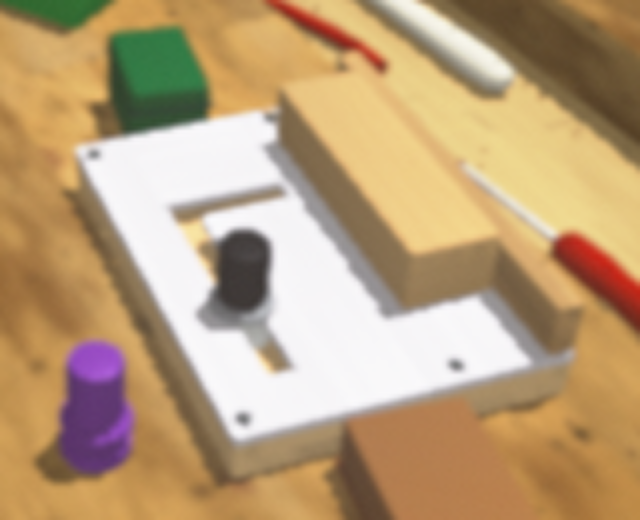

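The side crop shows the black knob (≈244,270 in the crop) in the long leg, with the pale offcut against the fence and the purple knob off to the side. The jig is near (0.581,-0.090) with a yaw of about -8.2°, and the knob is near jig (-52,-37). I'll plan the hover with the jaws shut.

```bash
cat >> h.py <<'E'
from bench import sensors, arm
from scipy.spatial.transform import Rotation as R
JC=np.array([.581,-.090]); YAW=np.radians(-8.2)
def j2w(x,y):
    c,s=np.cos(YAW),np.sin(YAW); return JC+np.array([[c,-s],[s,c]])@np.array([x,y])/1000
def w2j(p):
    c,s=np.cos(YAW),np.sin(YAW); return np.array([[c,s],[-s,c]])@(np.asarray(p)[:2]-JC)*1000
def go(x,y,ztip,yawj):
    "travel cm / delta_rot to put the tip at jig x,y mm, height ztip m, tool x at yawj deg in jig frame"
    s=sensors.read_state(); Q=np.array(s['ee_rot']); a=YAW+np.radians(yawj)
    T=np.array([[np.cos(a),np.sin(a),0],[np.sin(a),-np.cos(a),0],[0,0,-1]])
    t=np.r_[j2w(x,y),ztip+arm.finger_overhang]-s['tool_pos']
    print('travel',(Q.T@t*100).round(2),'rot',R.from_matrix(Q.T@T).as_rotvec().round(3),'| now jig',w2j(s['tool_pos']).round(1),'tip z',round(s['tool_pos'][2]-arm.finger_overhang,4),'F',np.round(s['contact_force'],1),'t',s['time'],'gap',s['finger_gap'])
E
python3 -c "
from h import *
print(arm.finger_overhang); go(-52,-95,.15,90)"
```

```text
0.022
travel [ 46.01 -33.14   4.99] rot [-2.000e-03 -1.000e-03 -1.191e+00] | now jig [-356.4 -573.5] tip z 0.1992 F [-0.3 -0.2 -0.4] t 0.1 gap 0.08537621336208072
```

```bash
python3 -m pendant '{"travel":[[46,-33.1,5],[46,-33.1,5],[46,-33.1,5],[46,-33.1,5],[46,-33.1,5],[46,-33.1,5],[46,-33.1,5],[46,-33.1,5]],"delta_rot":[[0,0,-1.19],[0,0,-1.19],[0,0,-1.19],[0,0,-1.19],[0,0,-1.19],[0,0,-1.19],[0,0,-1.19],[0,0,-1.19]],"jaw":[0,0,0,0,0,0,0,0]}'; python3 -c "
from h import *
go(-52,-95,.15,90)"
```

```text
time: 0.9
tool_pos: [0.4072, -0.3035, 0.1866]
ee_rot: [[0.138, 0.99, -0.0], [0.99, -0.138, 0.0], [0.0, -0.0, -1.0]]
contact_force: [0.7, -1.0, -0.7]
finger_gap: -0.0001
travel [14.07  9.03  1.46] rot [-0.    -0.     0.005] | now jig [-141.6 -236.1] tip z 0.1646 F [ 0.7 -1.  -0.7] t 0.9 gap -9.332312021291279e-05
```

```bash
python3 -m pendant '{"travel":[[14,9,1.4],[14,9,1.4],[14,9,1.4],[14,9,1.4],[14,9,1.4],[14,9,1.4]],"delta_rot":[[0,0,0],[0,0,0],[0,0,0],[0,0,0],[0,0,0],[0,0,0]],"jaw":[0,0,0,0,0,0]}'; python3 - <<'E'
from h import *
c=optics.get_calibration('wrist'); im,d=optics.get_image('wrist'); cv2.imwrite('pics/w1.png',im[:,:,::-1]); np.savez('pics/w1.npz',im=im,d=d,**c)
go(-52,-85,.045,90)
E
```

```text
time: 1.5
tool_pos: [0.5151, -0.1796, 0.1726]
ee_rot: [[0.143, 0.99, -0.001], [0.99, -0.143, 0.0], [-0.0, -0.001, -1.0]]
contact_force: [-1.1, -0.4, -0.5]
finger_gap: -0.0002
travel [ 1.37  0.07 10.57] rot [-0.001  0.    -0.001] | now jig [-52.6 -98.7] tip z 0.1507 F [ 0.1 -0.1  0.8] t 1.55 gap -8.384479023119676e-05
```

View pics/w1.png

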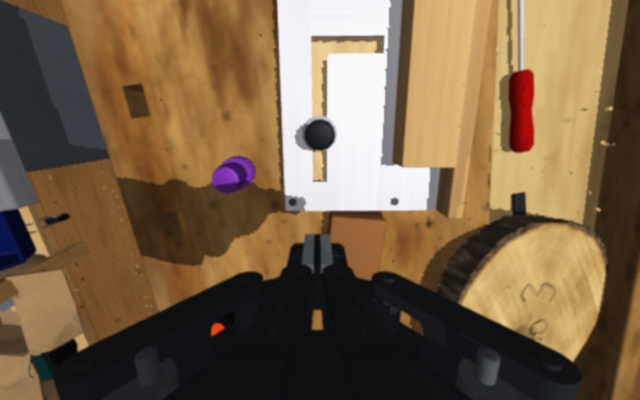

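The wrist view shows the knob top at (320,134), the long-leg slot at columns 312–327 and rows up to 181, and the short leg's end at (384,45). The purple knob is at (233,174). I'll refine the jig pose from these.

```bash
python3 - <<'E'
from h import *
z=np.load('pics/w1.npz'); im,d=z['im'],z['d']; c={k:z[k] for k in('fovy','cx','cy','extrinsics')}; P=cloud(d,c)
hsv=cv2.cvtColor(im,cv2.COLOR_RGB2HSV)
w=(hsv[...,1]<40)&(hsv[...,2]>150); w[:,:270]=0;w[:,445:]=0;w[215:]=0
print('z',np.median(P[w][:,2]))
# left plate edge, and left/right slot wall per row
L=[];S=[];T=[]
for v in range(85,196,4):
    u=np.flatnonzero(w[v]); L.append(ray(u[0]-.5,v,c,.028)[:2])
for v in [60,65,70,75,80,85,90,95,100,160,165,170,175]:
    r=~w[v,300:345]; u=np.flatnonzero(r)+300
    if len(u): S.append(ray(u[0]-.5,v,c,.028)[:2]);T.append(ray(u[-1]+.5,v,c,.028)[:2])
for n,A in(('edge',L),('slotL',S),('slotR',T)):
    A=np.array(A); vx,vy,x,y=cv2.fitLine(A.astype(np.float32),cv2.DIST_HUBER,0,.001,.001).ravel()
    print(n,'yaw',np.degrees(np.arctan2(vy,vx))%180-90,'jig x',np.median([w2j(a)[0] for a in A]),np.round([w2j(a)[0] for a in A],1))
k=(hsv[...,2]<75); k[:,:295]=0;k[:,345:]=0;k[:112]=0;k[156:]=0
n,lab,st,ce=cv2.connectedComponentsWithStats(k.astype(np.uint8)); i=1+st[1:,4].argmax(); print('knob px',st[i],ce[i])
t=(lab==i)&(P[...,2]>.066); vv,uu=np.nonzero(t); m=(uu.mean(),vv.mean()); print('top px',m,'jig',w2j(ray(*m,c,.070)),np.ptp(P[t],0))
print('plate corner near-left',w2j(ray(285,211,c,.028)),'slot near end',w2j(ray(320,181,c,.028)),'slot far',w2j(ray(320,38,c,.028)),'short end',w2j(ray(384,45,c,.028)))
E
```

```text
z 0.028618606515315337
edge yaw -7.6540146 jig x -88.07349843083871 [-88.7 -88.8 -88.9 -88.1 -88.2 -88.3 -88.4 -88.6 -88.7 -87.8 -88.  -88.1
 -88.2 -88.4 -88.5 -87.6 -87.7 -87.9 -88.  -88.1 -88.3 -87.3 -87.5 -87.6
 -87.7 -87.9 -88.  -87.1]
slotL yaw -7.81855 jig x -56.985862912399625 [-56.9 -57.  -57.  -57.  -57.  -57.1 -57.1 -57.1 -57.1 -56.4 -56.4 -56.4
 -56.4]
slotR yaw -8.3246765 jig x -42.36786865653643 [-42.5 -42.4 -42.4 -42.3 -42.3 -42.2 -42.2 -42.2 -42.1 -42.6 -42.6 -42.5
 -42.5]
knob px [304 120  30  30 710] [318.66760563 134.78309859]
top px (np.float64(318.7086280056577), np.float64(134.74115983026874)) jig [-50.02369578 -39.74671879] [0.02637776 0.02558985 0.25892582]
plate corner near-left [ -87.14886363 -123.92075976] slot near end [-48.35078258 -89.96025796] slot far [-48.79094475  47.99690518] short end [12.24102848 42.01488798]
```

```bash
python3 - <<'E'
import re
from h import *
YAW_=np.radians(-8.0); n=j2w(2,-3); t=open('h.py').read()
t=t.replace('JC=np.array([.581,-.090]); YAW=np.radians(-8.2)',f'JC=np.array([{n[0]:.4f},{n[1]:.4f}]); YAW=np.radians(-8.0)'); open('h.py','w').write(t)
E
python3 -c "
from h import *
print(JC);go(-52,-80,.044,90)"
```

```text
[ 0.5826 -0.0933]
travel [ 1.55  0.3  10.67] rot [-0.001  0.    -0.005] | now jig [-55.  -95.4] tip z 0.1507 F [ 0.1 -0.1  0.8] t 1.55 gap -8.384479023119676e-05
```

```bash
python3 -m pendant '{"travel":[[1.5,0.3,4],[1.5,0.3,8],[1.5,0.3,10.6],[1.5,0.3,10.6],[1.5,0.3,10.6]],"delta_rot":[[0,0,0],[0,0,0],[0,0,0],[0,0,0],[0,0,0]],"jaw":[0,0,0,0,0]}'; python3 - <<'E'
from h import *
c=optics.get_calibration('wrist'); im,d=optics.get_image('wrist'); cv2.imwrite('pics/w2.png',im[:,:,::-1])
go(-52,20,.044,90)
E
```

```text
time: 2.05
tool_pos: [0.52, -0.1664, 0.0673]
ee_rot: [[0.145, 0.989, -0.001], [0.989, -0.145, 0.0], [0.0, -0.001, -1.0]]
contact_force: [0.4, -0.1, 0.3]
finger_gap: -0.0004
travel [10.13 -0.22  0.24] rot [ 0.002  0.001 -0.006] | now jig [-50.4 -81.3] tip z 0.0465 F [ 0.  -0.7  1.7] t 2.1 gap 0.00019131668382723222
```

View pics/w2.png

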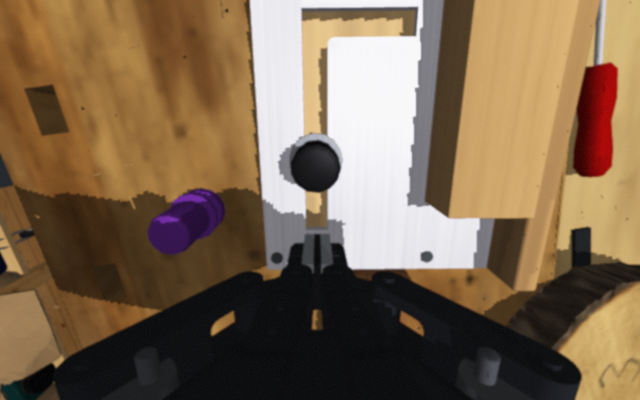

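The wrist view shows the shut fingertips (317,240) in line with the knob (316,165). Pushing gently along +y.

```bash
python3 -m pendant '{"travel":[[0.7,-0.1,0.2],[1.3,-0.1,0.2],[1.8,-0.1,0.2],[2.3,-0.1,0.2],[2.8,-0.1,0.2],[3.4,-0.1,0.2],[4,-0.1,0.2],[4.6,-0.1,0.2]],"delta_rot":[[0,0,0],[0,0,0],[0,0,0],[0,0,0],[0,0,0],[0,0,0],[0,0,0],[0,0,0]],"jaw":[0,0,0,0,0,0,0,0]}'; python3 -c "
from h import *
go(-52,20,.044,90)"
```

```text
time: 2.9
tool_pos: [0.5264, -0.1191, 0.065]
ee_rot: [[0.143, 0.99, -0.0], [0.99, -0.143, 0.0], [0.0, -0.0, -1.0]]
contact_force: [0.7, -0.5, 0.3]
finger_gap: 0.0003
travel [ 5.34 -0.01 -0.1 ] rot [-0.    -0.    -0.004] | now jig [-52.1 -33.4] tip z 0.043 F [ 0.7 -0.5  0.3] t 2.9 gap 0.00027473898981532146
```

```bash
python3 -m pendant '{"travel":[[0.6,0,0],[1.2,0,0],[1.8,0,0],[2.4,0,0],[3,0,0],[3.6,0,0],[4,0,0],[4.3,0,0]],"delta_rot":[[0,0,0],[0,0,0],[0,0,0],[0,0,0],[0,0,0],[0,0,0],[0,0,0],[0,0,0]],"jaw":[0,0,0,0,0,0,0,0]}'; python3 - <<'E'
from h import *
c=optics.get_calibration('wrist'); im,d=optics.get_image('wrist'); cv2.imwrite('pics/w3.png',im[:,:,::-1])
go(-52,20,.044,90)
P=cloud(d,c); hsv=cv2.cvtColor(im,cv2.COLOR_RGB2HSV)
k=(hsv[...,2]<75)&(abs(P[...,2]-.070)<.005); k[:,:270]=0;k[:,370:]=0;k[225:]=0
vv,uu=np.nonzero(k);print(len(uu),uu.min(),uu.max(),vv.min(),vv.max(),'knob jig',w2j(ray((uu.min()+uu.max())/2,(vv.min()+vv.max())/2,c,.070)), w2j(P[k].mean(0)))
E
```

```text
time: 3.7
tool_pos: [0.5325, -0.0768, 0.0651]
ee_rot: [[0.143, 0.99, -0.0], [0.99, -0.143, -0.0], [-0.0, -0.0, -1.0]]
contact_force: [-0.5, 0.3, 0.0]
finger_gap: 0.0001
travel [ 1.04 -0.01 -0.1 ] rot [-0.    -0.    -0.004] | now jig [-51.9   9.6] tip z 0.043 F [ 0.   0.1 -0.6] t 3.75 gap -0.00036170308562557586Traceback (most recent call last):
  File "<stdin>", line 6, in <module>
    return umr_minimum(a, axis, None, out, keepdims, initial, where)
ValueError: zero-size array to reduction operation minimum which has no identity
```

View pics/w3.png

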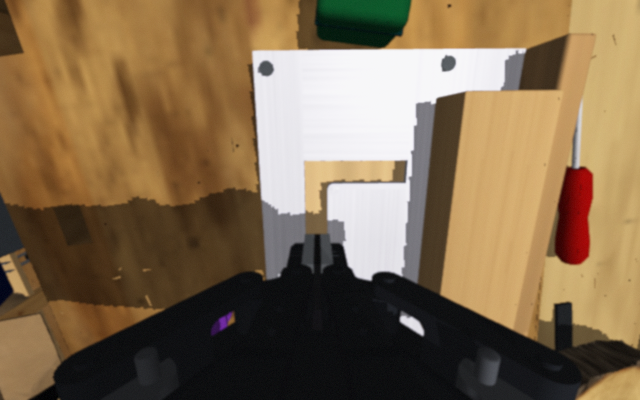

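The wrist view shows an empty slot ahead of the fingers and no knob. I'll check with the other cameras before moving anything.

```bash
python3 - <<'E'
from h import *
a,_=optics.get_image('side'); b,_=optics.get_image('scene')
A=cv2.resize(a[170:310,290:470],None,fx=3,fy=3); B=cv2.resize(b[100:240,260:440],None,fx=3,fy=3)
cv2.imwrite('pics/chk.png',cv2.resize(np.hstack([A,B]),(800,311))[:,:,::-1])
E
```

```text
(no output)
```

View pics/chk.png

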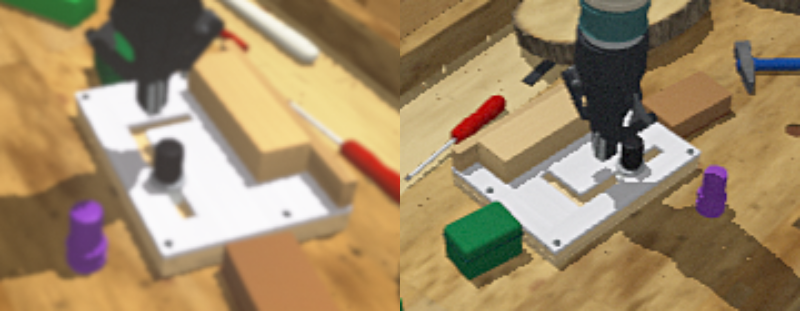

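The fingers passed the knob, which hasn't moved, so the fingertips must be higher than I assumed. I'll triangulate the tip.

```bash
python3 - <<'E'
from h import *
s=sensors.read_state(); print(s['tool_pos'],w2j(s['tool_pos']),s['joints'])
ps=[]
for n,(u,v) in {'side':(357.5,218.6),'scene':(351.4,171.1)}.items():
    c=optics.get_calibration(n); a=ray(u,v,c,0);b=ray(u,v,c,.15); ps.append((a,(b-a)/np.linalg.norm(b-a)))
    im,d=optics.get_image(n); P=cloud(d,c); np.savez(f'pics/{n}_b.npz',im=im,d=d)
    q=P[int(v)-8:int(v)+3,int(u)-3:int(u)+4].reshape(-1,3); print(n,np.round(q[::6],3).tolist())
(a,u),(b,v)=ps; k=np.linalg.lstsq(np.c_[u,-v],b-a,rcond=None)[0]; print('tip',a+k[0]*u,b+k[1]*v,w2j(a+k[0]*u))
E
```

```text
[ 0.53250882 -0.07706402  0.06505057] [-51.86330951   9.10662625] [-2.63814423e-01  2.58861986e-01 -4.08711353e-01  9.03213555e-01
 -1.27143347e-04  1.45068280e+00]
side [[0.519, -0.081, 0.107], [0.53, -0.086, 0.107], [0.529, -0.085, 0.104], [0.527, -0.085, 0.102], [0.525, -0.083, 0.099], [0.524, -0.081, 0.096], [0.523, -0.079, 0.093], [0.52, -0.08, 0.091], [0.531, -0.085, 0.091], [0.529, -0.085, 0.089], [0.527, -0.086, 0.088], [0.525, -0.084, 0.085], [0.527, -0.078, 0.078]]
scene [[0.535, -0.065, 0.105], [0.521, -0.069, 0.11], [0.523, -0.068, 0.106], [0.525, -0.068, 0.102], [0.527, -0.067, 0.098], [0.53, -0.066, 0.094], [0.532, -0.066, 0.09], [0.535, -0.066, 0.084], [0.52, -0.07, 0.09], [0.523, -0.07, 0.085], [0.523, -0.067, 0.083], [0.526, -0.067, 0.079], [0.555, -0.105, 0.03]]
tip [ 0.53281852 -0.0738222   0.07644818] [ 0.52977177 -0.07367733  0.07447937] [-52.00779475  12.35999627]
```

```bash
python3 - <<'E'
from h import *
c=optics.get_calibration('wrist'); im,d=optics.get_image('wrist'); P=cloud(d,c); s=sensors.read_state()
print('cam',c['extrinsics'][:3,3],'tcp',s['tool_pos'])
hsv=cv2.cvtColor(im,cv2.COLOR_RGB2HSV); w=(hsv[...,1]<40)&(hsv[...,2]>150); print('plate z',np.median(P[60:150,270:400][w[60:150,270:400]][:,2]))
print('plate far edge jig y',w2j(ray(350,50,c,.028)),'left',w2j(ray(258,100,c,.028)))
for v in (237,245,255,265): print(v,d[v,310],P[v,310].round(3),P[v,325].round(3),w2j(P[v,310]).round(0))
for n in('side','scene'):
    z=np.load(f'pics/{n}_b.npz'); Q=cloud(z['d'],optics.get_calibration(n)); h=cv2.cvtColor(z['im'],cv2.COLOR_RGB2HSV)
    J=(Q[...,:2]-JC)@np.array([[np.cos(YAW),-np.sin(YAW)],[np.sin(YAW),np.cos(YAW)]])*1000
    m=(abs(J[...,0]+52)<25)&(abs(J[...,1]-10)<25)&(Q[...,2]>.036)&(Q[...,2]<.12)&(h[...,2]<140); print(n,m.sum(),'min z',np.sort(Q[m][:,2])[:8].round(3))
    m=(abs(J[...,0]+52)<25)&(abs(J[...,1]+37)<22)&(Q[...,2]>.04)&(Q[...,2]<.1)&(h[...,2]<90);print(n,'knob',J[m].mean(0),np.percentile(Q[m][:,2],[5,95]))
E
```

```text
cam [ 0.54334026 -0.01021405  0.21746007] tcp [ 0.53249021 -0.07736709  0.06506831]
plate z 0.028650634745349693
plate far edge jig y [-30.12540092 119.99393511] left [-88.08526932  91.4113953 ]
237 0.14449415 [ 0.532 -0.066  0.083] [ 0.539 -0.066  0.085] [-54.  20.]
245 0.13496715 [ 0.532 -0.066  0.093] [ 0.539 -0.066  0.094] [-54.  20.]
255 0.12260593 [ 0.532 -0.065  0.106] [ 0.539 -0.067  0.104] [-54.  21.]
265 0.11549651 [ 0.532 -0.065  0.113] [ 0.539 -0.067  0.113] [-54.  21.]
side 189 min z [0.078 0.082 0.082 0.082 0.082 0.083 0.084 0.084]
side knob [-57.37690286 -43.54410647] [0.0424837  0.07113805]
scene 114 min z [0.077 0.079 0.081 0.081 0.081 0.082 0.083 0.083]
scene knob [-58.70836148 -31.27090961] [0.04375705 0.07149465]
```

All three cameras put the tips at z≈0.077 with the TCP reported at 0.065. That is 34 mm higher than the nominal overhang implies, so the fingers cleared the 70 mm knob. I'll use the measured offset (tip = TCP z + 0.012), raise, go back behind the knob and descend in steps while watching the force.

```bash
sed -i 's/arm\.finger_overhang/OVH/g; s/^JC=/OVH=-.012; JC=/' h.py; python3 -m pendant '{"travel":[[0,0,-2],[-3,0,-2.5],[-6,0,-2.5],[-8.9,0,-2.5],[-8.9,0,-2.5],[-8.9,0,-1],[-8.9,0,0]],"delta_rot":[[0,0,0],[0,0,0],[0,0,0],[0,0,0],[0,0,0],[0,0,0],[0,0,0]],"jaw":[0,0,0,0,0,0,0]}'; python3 -c "
from h import *
go(-52,-80,.047,90)"
```

```text
time: 4.7
tool_pos: [0.5194, -0.1651, 0.0645]
ee_rot: [[0.144, 0.99, -0.0], [0.99, -0.144, 0.0], [0.0, -0.0, -1.0]]
contact_force: [0.6, 0.6, -0.2]
finger_gap: 0.0002
travel [-0.01  0.06  2.95] rot [-0.    -0.    -0.005] | now jig [-52.5 -79.9] tip z 0.0765 F [ 0.6  0.6 -0.2] t 4.7 gap 0.00015186444844876942
```

```bash
python3 -m pendant '{"travel":[[0,0,0.8],[0,0,1.6],[0,0,2.2],[0,0,2.8],[0,0,2.8]],"delta_rot":[[0,0,0],[0,0,0],[0,0,0],[0,0,0],[0,0,0]],"jaw":[0,0,0,0,0]}'; python3 - <<'E'
from h import *
go(-52,20,.047,90)
n='side'; im,d=optics.get_image(n); Q=cloud(d,optics.get_calibration(n)); h=cv2.cvtColor(im,cv2.COLOR_RGB2HSV)
J=(Q[...,:2]-JC)@np.array([[np.cos(YAW),-np.sin(YAW)],[np.sin(YAW),np.cos(YAW)]])*1000
m=(abs(J[...,0]+52)<25)&(abs(J[...,1]+85)<20)&(Q[...,2]>.036)&(Q[...,2]<.12)&(h[...,2]<140);print('min tip z',np.sort(Q[m][:,2])[:10].round(3))
E
```

```text
time: 5.2
tool_pos: [0.5191, -0.1648, 0.0361]
ee_rot: [[0.143, 0.99, -0.002], [0.99, -0.143, 0.001], [0.0, -0.002, -1.0]]
contact_force: [-0.4, 0.6, 0.5]
finger_gap: -0.0001
travel [9.97 0.06 0.12] rot [-0.002 -0.    -0.004] | now jig [-53.  -79.7] tip z 0.0481 F [-0.4  0.6  0.5] t 5.2 gap -9.435283184713026e-05
min tip z [0.047 0.049 0.051 0.051 0.052 0.052 0.052 0.053 0.053 0.053]
```

The tip is at 0.047, confirmed by the side camera. Now pushing.

```bash
python3 -m pendant '{"travel":[[0.7,0.1,0],[1.3,0.1,0],[1.8,0.1,0],[2.3,0.1,0],[2.8,0.1,0],[3.4,0.1,0],[4,0.1,0],[4.6,0.1,0]],"delta_rot":[[0,0,0],[0,0,0],[0,0,0],[0,0,0],[0,0,0],[0,0,0],[0,0,0],[0,0,0]],"jaw":[0,0,0,0,0,0,0,0]}'; python3 - <<'E'
from h import *
go(-52,20,.047,90)
im,d=optics.get_image('wrist'); c=optics.get_calibration('wrist'); cv2.imwrite('pics/w4.png',cv2.resize(im,None,fx=.6,fy=.6)[:,:,::-1])
E
```

```text
time: 6.05
tool_pos: [0.5274, -0.1195, 0.0372]
ee_rot: [[0.143, 0.99, 0.0], [0.99, -0.143, -0.0], [-0.0, 0.0, -1.0]]
contact_force: [-1.1, -1.5, 0.8]
finger_gap: -0.0002
travel [ 5.36 -0.13  0.22] rot [ 0.     0.    -0.004] | now jig [-51.  -33.6] tip z 0.0492 F [-1.1 -1.5  0.8] t 6.05 gap -0.00018743245809489095
```

View pics/w4.png

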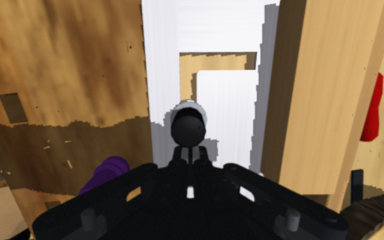

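The view shows the knob directly ahead of and touching the fingertips, moving up the slot. Continuing to the corner.

```bash
python3 -m pendant '{"travel":[[0.7,-0.1,0.1],[1.4,-0.1,0.1],[2.1,-0.1,0.1],[2.8,-0.1,0.1],[3.5,-0.1,0.1],[4.2,-0.1,0.1],[4.8,-0.1,0.1],[5.2,-0.1,0.1]],"delta_rot":[[0,0,0],[0,0,0],[0,0,0],[0,0,0],[0,0,0],[0,0,0],[0,0,0],[0,0,0]],"jaw":[0,0,0,0,0,0,0,0]}'; cat >> h.py <<'E'
def knob(tag):
    c=optics.get_calibration('wrist'); im,d=optics.get_image('wrist'); P=cloud(d,c); hsv=cv2.cvtColor(im,cv2.COLOR_RGB2HSV)
    J=(P[...,:2]-JC)@np.array([[np.cos(YAW),-np.sin(YAW)],[np.sin(YAW),np.cos(YAW)]])*1000
    k=(hsv[...,2]<90)&(abs(P[...,2]-.0705)<.004)&(J[...,0]>-85)&(J[...,0]<40)
    cv2.imwrite(f'pics/{tag}.png',im[:,:,::-1]); np.savez(f'pics/{tag}.npz',im=im,d=d,**c)
    if k.any(): print('knob top n',k.sum(),'jig x',J[k][:,0].min().round(1),J[k][:,0].max().round(1),'y',J[k][:,1].min().round(1),J[k][:,1].max().round(1))
E
python3 -c "
from h import *
go(-52,20,.047,90); knob('w5')"
```

```text
time: 6.9
tool_pos: [0.5338, -0.0676, 0.036]
ee_rot: [[0.143, 0.99, -0.0], [0.99, -0.143, 0.0], [0.0, -0.0, -1.0]]
contact_force: [-0.3, -1.2, 0.0]
finger_gap: 0.0003
travel [ 0.14 -0.01  0.1 ] rot [-0.    -0.    -0.004] | now jig [-51.9  18.6] tip z 0.048 F [-0.3 -1.2  0. ] t 6.9 gap 0.0003403177551807121
knob top n 3124 jig x -65.4 23.9 y 2.9 88.1
```

```bash
python3 -m pendant '{"travel":[[0.1,0,0.1],[0.2,0,0.1],[0.2,0,0.1]],"delta_rot":[[0,0,0],[0,0,0],[0,0,0]],"jaw":[0,0,0]}'; python3 -c "
from h import *
go(-52,20,.047,90); knob('w6')"
```

```text
time: 7.25
tool_pos: [0.5341, -0.0664, 0.035]
ee_rot: [[0.144, 0.99, 0.0], [0.99, -0.144, -0.0], [-0.0, 0.0, -1.0]]
contact_force: [1.1, -0.2, 0.2]
finger_gap: 0.0001
travel [ 0.01 -0.03  0.  ] rot [ 0.     0.    -0.005] | now jig [-51.7  19.9] tip z 0.047 F [ 1.1 -0.2  0.2] t 7.25 gap 8.592725924578053e-05
knob top n 3169 jig x -65.2 23.8 y 6.4 90.1
```

View pics/w6.png

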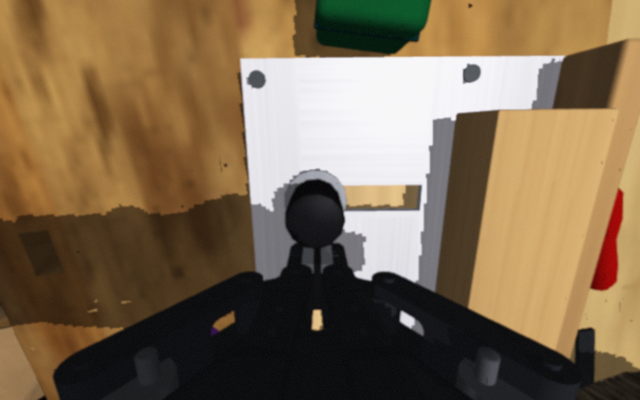

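The knob top centre is at about (315,219), with the short leg to its right at rows 184–210.

```bash
python3 - <<'E'
from h import *
z=np.load('pics/w6.npz'); c={k:z[k] for k in('fovy','cx','cy','extrinsics')}
print('knob',w2j(ray(315,219,c,.070)),'collar far edge',w2j(ray(315,170,c,.034)),'slot edges y',w2j(ray(385,185,c,.028)),w2j(ray(385,210,c,.028)),'end',w2j(ray(421,197,c,.028)),'plate far',w2j(ray(350,57,c,.028)))
E
```

```text
knob [-51.42801966  47.04627677] collar far edge [-51.58011145  63.10076453] slot edges y [-10.97338733  53.17608018] [-10.05565772  37.95131023] end [10.64029389 45.87149583] plate far [-33.15764846 120.91821413]
```

The knob is in the corner at about jig (-51.5, 46). Backing off, rising, and moving round to its -x side with a quarter turn.

```bash
python3 -m pendant '{"travel":[[-1.5,0,0],[-2.5,0,-2],[-2.5,0,-5],[-2.5,-4,-5],[-2.5,-4.5,-5],[2.5,-4.5,-5],[2.5,-4.5,-5],[2.5,-4.5,-5]],"delta_rot":[[0,0,0],[0,0,0],[0,0,0.1],[0,0,0.25],[0,0,0.4],[0,0,0.55],[0,0,0.7],[0,0,0.85]],"jaw":[0,0,0,0,0,0,0,0]}'; python3 -c "
from h import *
go(-95,45.5,.1,0)"
```

```text
time: 8.1
tool_pos: [0.4929, -0.0348, 0.0851]
ee_rot: [[0.831, 0.557, 0.0], [0.557, -0.831, 0.0], [0.0, -0.0, -1.0]]
contact_force: [0.6, -0.2, 0.1]
finger_gap: 0.0001
travel [ 0.15  0.13 -0.29] rot [-0.   -0.    0.73] | now jig [-97.   45.5] tip z 0.0971 F [ 0.6 -0.2  0.1] t 8.1 gap 0.00013091569591322302
```

```bash
python3 -m pendant '{"travel":[[0.1,0.1,0],[0.1,0.1,0],[0.1,0.1,0],[0.1,0.1,0],[0.1,0.1,0],[0.1,0.1,0]],"delta_rot":[[0,0,0.15],[0,0,0.3],[0,0,0.45],[0,0,0.6],[0,0,0.73],[0,0,0.73]],"jaw":[0,0,0,0,0,0]}'; python3 -c "
from h import *
go(-95,45.5,.047,0); knob('w7')"
```

```text
time: 8.7
tool_pos: [0.4944, -0.0362, 0.085]
ee_rot: [[0.991, -0.135, -0.0], [-0.135, -0.991, 0.0], [-0.0, -0.0, -1.0]]
contact_force: [-0.2, 0.6, 0.6]
finger_gap: -0.0
travel [ 0.03 -0.12  5.  ] rot [-0.     0.     0.005] | now jig [-95.3  44.3] tip z 0.097 F [-0.2  0.6  0.6] t 8.7 gap -4.0851674008328105e-05
knob top n 1516 jig x -64.4 -37.7 y 32.3 58.4
```

View pics/w7.png

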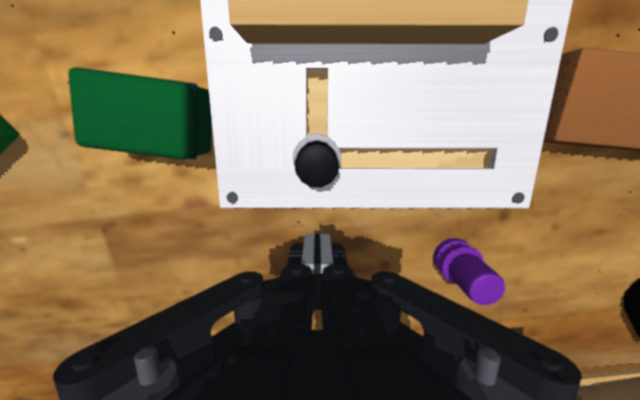

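The view shows the knob (317,163) in the corner, the short leg running up to row 68, and the fingers (317,250) in line with it. The purple knob (470,270) is well clear. Descending and pushing +x.

```bash
python3 -m pendant '{"travel":[[0,-0.1,2],[0,-0.1,4],[0,-0.1,5],[0,-0.1,5],[0.7,-0.1,5],[1.2,-0.1,5],[1.7,-0.1,5],[2.2,-0.1,5]],"delta_rot":[[0,0,0],[0,0,0],[0,0,0],[0,0,0],[0,0,0],[0,0,0],[0,0,0],[0,0,0]],"jaw":[0,0,0,0,0,0,0,0]}'; python3 -c "
from h import *
go(-21,45.5,.047,0)"
```

```text
time: 9.55
tool_pos: [0.5172, -0.0375, 0.0357]
ee_rot: [[0.991, -0.134, 0.001], [-0.134, -0.991, -0.0], [0.001, 0.0, -1.0]]
contact_force: [-2.1, -0.0, 1.4]
finger_gap: -0.0001
travel [5.15 0.1  0.07] rot [ 0.    -0.001  0.006] | now jig [-72.5  46.2] tip z 0.0477 F [-2.1 -0.   1.4] t 9.55 gap -8.782455138803383e-05
```

Contact is made with a gentle 2 N. Continuing.

```bash
python3 -m pendant '{"travel":[[0.7,0.1,0],[1.4,0.1,0],[2.1,0.1,0],[2.8,0.1,0],[3.5,0.1,0],[4,0.1,0],[4.5,0.1,0],[4.8,0.1,0]],"delta_rot":[[0,0,0],[0,0,0],[0,0,0],[0,0,0],[0,0,0],[0,0,0],[0,0,0],[0,0,0]],"jaw":[0,0,0,0,0,0,0,0]}'; python3 -c "
from h import *
go(-21,45.5,.047,0)"
```

```text
time: 10.35
tool_pos: [0.5644, -0.0448, 0.035]
ee_rot: [[0.991, -0.134, 0.0], [-0.134, -0.991, 0.0], [0.0, -0.0, -1.0]]
contact_force: [-1.0, -0.6, 1.0]
finger_gap: 0.0003
travel [ 0.38  0.   -0.  ] rot [-0.    -0.     0.005] | now jig [-24.8  45.5] tip z 0.047 F [-1.  -0.6  1. ] t 10.35 gap 0.00028580700714724163
```

Now 1 mm steps until the force rises at the closed end.

```bash
python3 -m pendant '{"travel":[[0.1,0,0],[0.2,0,0],[0.3,0,0],[0.3,0,0]],"delta_rot":[[0,0,0],[0,0,0],[0,0,0],[0,0,0]],"jaw":[0,0,0,0]}'; python3 -m pendant '{"travel":[[0.1,0,0],[0.1,0,0]],"delta_rot":[[0,0,0],[0,0,0]],"jaw":[0,0]}';python3 -m pendant '{"travel":[[0.1,0,0],[0.1,0,0]],"delta_rot":[[0,0,0],[0,0,0]],"jaw":[0,0]}';python3 -c "
from h import *
go(-21,45.5,.047,0); knob('w8')"
```

```text
time: 10.75
tool_pos: [0.5668, -0.0451, 0.035]
ee_rot: [[0.991, -0.134, 0.0], [-0.134, -0.991, 0.0], [0.0, -0.0, -1.0]]
contact_force: [-1.0, -0.2, -1.0]
finger_gap: 0.0002
time: 10.95
tool_pos: [0.5676, -0.0452, 0.035]
ee_rot: [[0.991, -0.134, -0.0], [-0.134, -0.991, 0.0], [-0.0, -0.0, -1.0]]
contact_force: [-0.5, -0.2, -0.8]
finger_gap: -0.0005
time: 11.15
tool_pos: [0.5679, -0.0453, 0.035]
ee_rot: [[0.991, -0.134, -0.002], [-0.134, -0.991, 0.0], [-0.002, 0.0, -1.0]]
contact_force: [-4.2, 0.3, 3.3]
finger_gap: -0.0002
travel [ 0.03  0.   -0.  ] rot [0.    0.002 0.005] | now jig [-21.3  45.5] tip z 0.047 F [-4.2  0.3  3.3] t 11.15 gap -0.00015088119243393856
knob top n 2955 jig x -13.8 19.1 y 32.3 59.7
```

```bash
python3 -m pendant '{"travel":[[0.1,0,0],[0.1,0,0]],"delta_rot":[[0,0,0],[0,0,0]],"jaw":[0,0]}'; python3 -c "
from h import *
go(-21,45.5,.047,0)"
```

```text
time: 11.4
tool_pos: [0.5682, -0.0453, 0.0349]
ee_rot: [[0.991, -0.134, -0.003], [-0.134, -0.991, 0.0], [-0.003, 0.0, -1.0]]
contact_force: [-5.3, 1.1, 4.9]
finger_gap: 0.0
travel [-0.    0.   -0.01] rot [0.    0.003 0.005] | now jig [-21.   45.5] tip z 0.0469 F [-5.3  1.1  4.9] t 11.4 gap 4.5282194090388975e-05
```

The closed end stops the knob: the TCP advanced only 0.3 mm for 1 mm commanded, with 5 N of force. Backing off, rising, and checking.

```bash
python3 -m pendant '{"travel":[[-1.5,0,0],[-4,0,0],[-7,0,-2],[-9,0,-6],[-9,0,-7],[-9,0,-7]],"delta_rot":[[0,0,0],[0,0,0],[0,0,0],[0,0,0],[0,0,0],[0,0,0]],"jaw":[0,0,0,0,0,0]}'; python3 -c "
from h import *
go(-21,45.5,.047,0); knob('w9')"
```

```text
time: 12.0
tool_pos: [0.4841, -0.0342, 0.1076]
ee_rot: [[0.991, -0.134, 0.008], [-0.134, -0.991, -0.002], [0.008, 0.0, -1.0]]
contact_force: [1.1, -0.5, 0.3]
finger_gap: -0.0001
travel [ 8.41 -0.02  7.33] rot [ 0.    -0.008  0.005] | now jig [-105.8   44.9] tip z 0.1196 F [ 1.1 -0.5  0.3] t 12.0 gap -9.603114057216734e-05
knob top n 1600 jig x -9.3 17.3 y 32.2 59.1
```

View pics/w9.png

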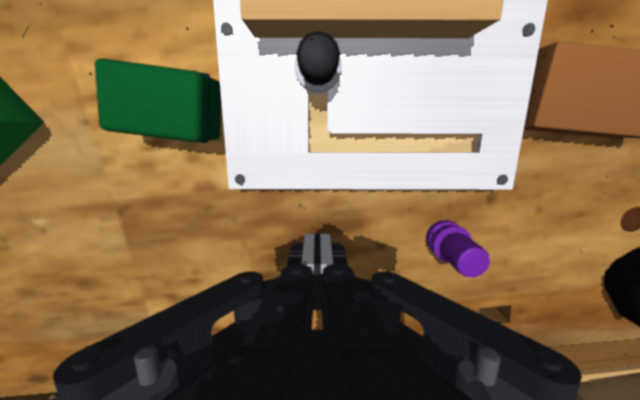

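The knob top is at (318,58), at the closed end of the short leg: jig (4.0, 45.6) against a target of (4, 45). The offcut, the case, the cork block and the purple knob look undisturbed, and the gripper is clear. Handing in.

```bash
python3 -c "
from bench import job
print(job.close_job())"
```

```text
the job is handed in; nothing more can be done
None
```

The black knob is home at the closed end of the short leg, right in front of the offcut, and the job was handed in at about 12 s. I pushed it with shut fingertips along the long leg to the corner. I then backed off, made a quarter turn above the plate, and pushed it along the short leg.

**Last checks:**
- **Knob position:** the wrist camera put it at jig (4.0, 45.6) mm, against a target of (4, 45).
- **End stop:** the last 1 mm step moved the TCP only 0.3 mm, with each force component at about 5 N or less.
- **Surroundings:** by eye, the offcut, green case, cork block and purple knob looked undisturbed; I did not measure them. The gripper stands clear, touching nothing.

**What disagreed:** the first push passed over the knob without touching it. The cameras showed the shut fingertips about 12 mm behind the reported TCP instead of 22 mm ahead. I used the measured offset from then on.

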